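Tip the tissue box onto its base and push it home against the tube rack

TASK

The tissue box has been left standing on its long narrow side, with its slot facing sideways. With the fingertips only, gently push it over so that it lies on its base with the slot up, then push it along the worktop until its long side lies flat against the foot of the wooden test-tube rack just to its left, alongside the rack and not hanging far past either end. Nothing is gripped or lifted, and the glassware round the work stays standing where it is.

Things in the scene. Friction and masses are not known exactly. Their poses are not given: they have to be found in the camera images.
- tissue_carton: Loose teal tissue box, closed, rigid, 115 (x) x 215 (y) x 70 mm (z), 0.2 to 0.35 kg. Origin: centre of its broad underside; z out of the top, where the slot is. At first it stands on its long narrow -x side, 115 mm tall, 70 mm thick: x up, z roughly to the robot's right (-y), base towards the rack, turned up to 0.35 rad. Later it lies with z up, x towards the rack.
- carton_centre (a point): Centre of the tissue box's volume; 57 mm above the worktop at the start, 35 mm when it lies on its base. A level push towards the rack near the top edge tips the standing box over its lower left edge rather than sliding it; it balances about 31 degrees over, then falls by itself onto its base.
- carton_lead (a point): Middle of the tissue box's long +x side, 8 mm above the underside: its upper side at the start, the side that looks to the rack once the box is tipped.
- tube_rack: Wooden test-tube rack with three glass tubes, fixed to the worktop, left of the tissue box (not the rack at the far left): 62 (x) x 310 (y) x 117 mm (z), 189 mm with tubes. Origin: centre of its underside; x points away from the tissue box (about +y), y along the rack (about -x), turned up to 0.12 rad. Its foot, a board 62 x 310 x 16 mm high, stands out beyond all above it.
- rack_foot (a point): Middle of the face of the rack's foot board that looks to the tissue box, 8 mm above the worktop. The box's long side must come to rest flat on this face.
- conical: Conical glass flask, 92 mm wide, 124 mm high, loose bystander beyond the work. Origin: centre of its underside, z up.
- round_flask: Small round-bodied glass flask with a long neck, 58 mm wide, 188 mm high, loose bystander beyond the work. Origin: centre of its underside, z up.
- cylinder: Slim stoppered glass measuring cylinder, foot 40 mm wide, 191 mm high, loose bystander beyond the work. Origin: centre of its underside, z up.
- beaker: Small glass beaker, 68 mm wide, 90 mm high, loose bystander near the right front of the work. Origin: centre of its underside, z up.

How it is judged:
By the outcome, as a careful person would: the job done as asked, in the order asked, and still so for the second after the job is handed in, with the robot touching nothing.
It also fails if it takes over 72 s, if anything falls off the work surface, if the arm or the gripper's body presses on something with over 40 N, if the wrist force passes 120 N, or if a joint passes its speed limit or range.

ROBOT

A 7-joint arm with a two-finger parallel gripper is mounted at the origin on a cart in front of the work surface, level with it; the furniture and walls round the work are solid. World frame = base frame: x ahead of the robot, y to its left, z up, the work surface at z = 0. Lengths are in mm, angles in rad, forces in N, time in s.
With the tool pointing down it reaches from about 425 to 875 mm from the base axis. Payload 8.4 kg.
Tool frame: the origin (TCP) lies at the very end of the fingers, on their centre line; the grasp point (between the pads) lies 19 mm behind it; z points along the fingers, x is the direction in which the jaws open and shut, and the axes are right-handed (so a half turn about z gives the same grasp; the last joint's range is limited). The gripper opens to 87 mm and grips with 3 to 60 N. Pads are 19 mm wide; open, the fingers measure 117 mm over their backs; the gripper's body (75 mm by 190 mm) begins 51 mm behind the grasp point.
Start: joints at [-1.297, 0.333, 0.04, 1.465, -0.013, 1.343, -0.059], TCP at [236.745, 605.322, 222.546] pointing down, gripper open.
Joint ranges: [-2.58, 2.58], [-0.38, 2.09], [-1.3, 1.39], [0.25, 2.4], [-1.5, 4.64], [0.08, 2.09], [-2.65, 2.65]. Speed limits (rad/s): [2.22, 2.22, 2.79, 2.79, 3.14, 3.14, 3.14].

INTERFACE

Orientations are given as a unit quaternion [x, y, z, w].
In Python, from rig import env, grab_frame, masks_of, landmark_of gives the robot as it stands.
- The arm moves only by the shell command python3 -m jog 'ROWS' [FORCE]. ROWS is JSON, a list of rows, each an object with "fingers": the gripper's target within -1 to 1 (fully open at 1, half-way at 0, shut at -1); "translation": the shift along the world's x, y, z scaled (see below), a list of three; "roll": the turn about the world's z scaled (see below). A call has 1 to 12 rows; each row is the pose to reach, as a shift and turn from the pose commanded when the call began; what a row does not reach only later rows make up. The controller multiplies each number of a shift by 200 mm and each number of a turn by 90 degrees. A row lasts 1/8 s, in which the tool goes at most 62.5 mm and 10.7 degrees, less where a joint would pass 70% of its speed; a pose out of reach is approached as far as the arm can. A call with a number of a shift or a turn outside -1 to 1 is refused whole. A call with a gripper value outside its range is refused whole. The fingers move at their own pace and stop on an object; FORCE is the grip in N (left out, the last holds). Time passes only in rows, so rows that repeat a pose let the fingers close. It gives the time, the measured TCP pose, the force and the opening at its end, in the units of the state.
- env.sense(): the state, without advancing time (a new reading comes with each control period).
- grab_frame(name): name is "scene" or "top" or "wrist"; returns a dict with "image" (384x512x3 uint8, blue, green, red), "mtx" (3x3 intrinsics, pixels), "world_to_cam" (4x4, takes a point from world to camera coordinates); the wrist camera has in their place "mount" (4x4, takes a point from camera to tool coordinates, whose origin is the TCP and whose axes are the tool frame's). Camera axes: x right, y down, z forward; pixel columns grow to the right and rows downward; lengths in mm; the calibration is good to about 2 mm. A picture is of the moment at which its call begins: read the wrist's pose just before it. There is no depth.
- env.close_job(): hands the job in, once; it reports no verdict.
Trained networks look in a picture, given as the dict that the camera call returned (one of the last four; its "shot" number tells which), for a name from the list of things; names that differ only in an ending like _2 or _b are one class to them, and where a whole thing is asked for, a point or a joint stands for the part that bears it (a point fixed in the world has none). Each returns a list of dicts, best first, with "score" (0 to 1); they miss things now and then, are a little off and sometimes report something else, mostly with a low value. They report only what shows in the picture. A call takes as long as a camera call.
- masks_of(picture, label): "region" (384x512 bool, what is visible of it).
- landmark_of(picture, label): "centre" ([x, y, z] in mm, in world coordinates, good to about 4 mm: a listed point, or the origin of a listed thing).
The state is a dict: "clock": time; "qpos": joint angles; "qd": joint speeds; "effort": joint torques, N m; "tcp_pos": TCP position; "ee_rot": TCP orientation; "contact_force": force on the tool from outside, world axes, zero at the start; "wrist_torque": the same for the moment, N m; "grip_width": finger opening in mm.
Only numpy, scipy, OpenCV 4.12 (cv2) and the standard library are available. Lean on these libraries where they do the work, as an engineer would, in place of code of your own. Each camera call takes 0.05 s, during which the arm holds its last target. There are 200 camera calls.

## Working session

There is one attempt and no reset: what is moved stays moved. The work goes in short steps, Python scripts to look and compute and a shell command to move; the robot and the scene stay as the last step left them, time stands still between calls to the robot, and variables do not carry over. Pictures are saved under pics/ and viewed, about 8 in all and at most 12, crops included, and the job is handed in when it is done.

```bash
mkdir -p pics; ls
cat > h.py <<'E'
from rig import env, grab_frame, masks_of, landmark_of
import numpy as np, cv2
def proj(f,p):
    p=np.atleast_2d(p); c=np.c_[p,np.ones(len(p))]@np.array(f["world_to_cam"]).T
    u=c[:,:3]@np.array(f["mtx"]).T; return u[:,:2]/u[:,2:]
def st():
    s=env.sense(); print('t',round(s["clock"],2),'tcp',np.round(s["tcp_pos"],1),'q',np.round(s["ee_rot"],3),'F',np.round(s["contact_force"],1),'w',s["grip_width"],'qpos',np.round(s['qpos'],2))
def look(names,cams=("scene","top")):
    fs={}
    for c in cams:
        f=grab_frame(c); fs[c]=f
        for n in names:
            r=landmark_of(f,n)
            print(c,n,[(np.round(d["centre"],0).tolist(),round(d["score"],2)) for d in r[:2]])
    return fs
E
python3 - <<'E'
from h import *
st()
fs=look(["tissue_carton","carton_centre","carton_lead","tube_rack","rack_foot","conical","round_flask","cylinder","beaker"])
for c,f in fs.items(): cv2.imwrite(f"pics/a_{c}.png",f["image"])
E
```

```text
pics
t 0.0 tcp [236.6 604.9 221.7] q [ 0.826  0.564 -0.001  0.   ] F [0.1 0.3 0.1] w 86.9650428067717 qpos [-1.3   0.33  0.04  1.47 -0.01  1.34 -0.06]
scene tissue_carton [([565.0, -135.0, 58.0], 0.73)]
scene carton_centre [([578.0, -169.0, 53.0], 0.85), ([782.0, -38.0, 1.0], 0.19)]
scene carton_lead [([409.0, -399.0, 3.0], 0.22)]
scene tube_rack [([552.0, 248.0, -0.0], 0.64)]
scene rack_foot [([551.0, 219.0, 12.0], 0.68)]
scene conical [([779.0, 92.0, 1.0], 0.64)]
scene round_flask [([779.0, -40.0, 2.0], 0.5)]
scene cylinder []
scene beaker [([409.0, -400.0, -1.0], 0.73), ([760.0, -157.0, -3.0], 0.4)]
top tissue_carton [([568.0, -133.0, 52.0], 0.65)]
top carton_centre [([579.0, -173.0, 57.0], 0.68)]
top carton_lead [([570.0, -142.0, 121.0], 0.95)]
top tube_rack [([553.0, 248.0, -3.0], 0.59), ([572.0, -131.0, 54.0], 0.27)]
top rack_foot [([546.0, 217.0, 9.0], 0.85)]
top conical [([770.0, 86.0, 1.0], 0.7)]
top round_flask [([780.0, -38.0, 2.0], 0.84)]
top cylinder [([760.0, -155.0, 1.0], 0.56)]
top beaker [([408.0, -401.0, -2.0], 0.87)]
```

View pics/a_scene.png

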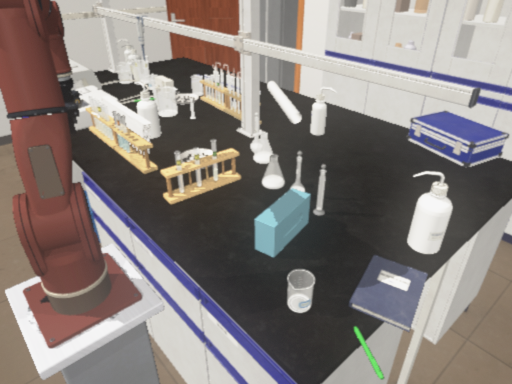

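View pics/a_top.png

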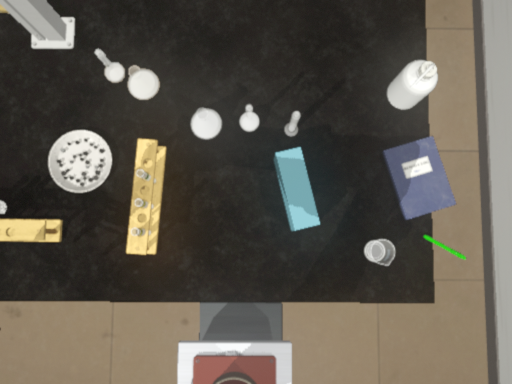

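```bash
cat >> h.py <<'E'
def back(f,uv,z):
    W=np.array(f["world_to_cam"]);K=np.array(f["mtx"]);R=W[:3,:3];t=W[:3,3];C=-R.T@t
    uv=np.atleast_2d(uv).astype(float); d=np.c_[uv,np.ones(len(uv))]@np.linalg.inv(K).T@R
    return C+d*((z-C[2])/d[:,2])[:,None]
def rect(f,uv,z):
    p=back(f,uv,z)[:,:2].astype(np.float32)
    c,s,a=cv2.minAreaRect(p); b=cv2.boxPoints((c,s,a))
    e=max((b[1]-b[0],b[2]-b[1]),key=np.linalg.norm); y=np.arctan2(e[1],e[0]); y=(y+np.pi/2)%np.pi-np.pi/2
    print('rect z',z,'c',np.round(c,1),'size',np.round(s,1),'yaw',round(float(y),3)); return b
def pts(m): ys,xs=np.nonzero(m); return np.c_[xs,ys]
E
python3 - <<'E'
from h import *
f=grab_frame("top"); im=f["image"]; hsv=cv2.cvtColor(im,cv2.COLOR_BGR2HSV)
m=masks_of(f,"tissue_carton"); print([(d["score"],d["region"].sum()) for d in m])
r=m[0]["region"]; print(pts(r).min(0),pts(r).max(0))
v=hsv[...,2]; print('V pct',np.percentile(v[r],[5,25,50,75,95]))
for q in (0,120,150,170,190): 
    p=pts(r&(v>q)); 
    if len(p)>50: rect(f,p,115)
t=masks_of(f,"tube_rack"); print([(d["score"],d["region"].sum(),pts(d["region"]).mean(0)) for d in t])
rect(f,pts(t[0]["region"]),16)
print(back(f,[[165,148],[157,254]],16)); print(back(f,[[275,151],[301,147],[320,225],[294,231]],115))
s=grab_frame("scene"); print('cam C',-np.array(s["world_to_cam"])[:3,:3].T@np.array(s["world_to_cam"])[:3,3],-np.array(f["world_to_cam"])[:3,:3].T@np.array(f["world_to_cam"])[:3,3])
cv2.imwrite("pics/b.png",cv2.resize(im[130:270,120:330],None,fx=3.8,fy=3.8,interpolation=cv2.INTER_CUBIC))
E
```

```text
[(0.62, np.int64(2330))]
[274 149] [319 230]
V pct [129.   176.   177.   202.75 218.  ]
rect z 115 c [ 571.3 -163.6] size [214.1  81.1] yaw 0.235
rect z 115 c [ 571.5 -163.9] size [214.1  78.9] yaw 0.245
rect z 115 c [ 571.7 -164.2] size [213.9  77. ] yaw 0.244
rect z 115 c [ 572.6 -167. ] size [213.5  71.2] yaw 0.244
rect z 115 c [ 573.4 -167.5] size [210.9  68.6] yaw 0.244
[(0.78, np.int64(3455), array([146.54934877, 198.02373372]))]
rect z 16 c [555.9 254.2] size [ 88.6 331.3] yaw -0.064
[[697.35399208 205.71494506  16.        ]
 [393.26770347 220.77110566  16.        ]]
[[ 673.12600791 -108.01849278  115.        ]
 [ 684.59423224 -178.24880173  115.        ]
 [ 474.78512625 -227.93384983  115.        ]
 [ 458.54559315 -158.73362155  115.        ]]
cam C [-118.71214418 -837.13275178  761.74948601] [ 438.3453827   -45.94467891 1420.27946042]
```

View pics/b.png

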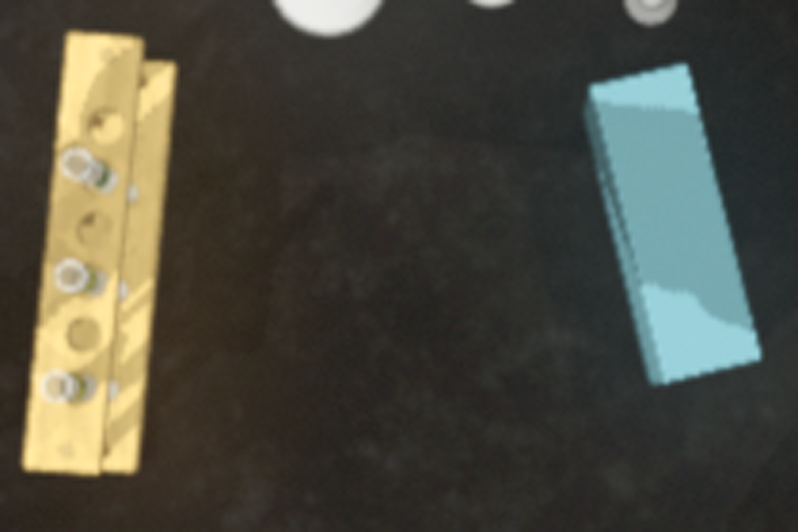

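```bash
python3 -m jog '[{"fingers":1,"translation":[0.3,-0.2,0.6],"roll":-0.1},{"fingers":1,"translation":[1,-1,0.6],"roll":-0.3},{"fingers":1,"translation":[1,-1,0.6],"roll":-0.3},{"fingers":1,"translation":[1,-1,0.6],"roll":-0.3},{"fingers":1,"translation":[1,-1,0.6],"roll":-0.3},{"fingers":1,"translation":[1,-1,0.6],"roll":-0.3}]'
python3 -m jog '[{"fingers":1,"translation":[0.4,-1,0],"roll":-0.3},{"fingers":1,"translation":[0.4,-1,0],"roll":-0.3},{"fingers":1,"translation":[0.4,-1,0],"roll":-0.3},{"fingers":1,"translation":[0.4,-1,0],"roll":-0.3}]'
python3 -m jog '[{"fingers":1,"translation":[0.2,-1,0],"roll":0},{"fingers":1,"translation":[0.2,-1,0],"roll":0},{"fingers":1,"translation":[0.2,-1,0],"roll":0},{"fingers":1,"translation":[0.2,-1,0],"roll":0}]'
python3 -m jog '[{"fingers":1,"translation":[0.1,-1,0],"roll":0},{"fingers":1,"translation":[0.1,-1,0],"roll":0},{"fingers":1,"translation":[0.1,-1,0],"roll":0},{"fingers":1,"translation":[0.1,-1,0],"roll":0}]'
```

```text
clock: 1.95
tcp_pos: [440.9, 401.1, 344.5]
ee_rot: [0.936, 0.352, 0.002, 0.0]
contact_force: [-0.8, 0.5, -0.6]
grip_width: 87.2
clock: 2.45
tcp_pos: [517.7, 202.0, 342.9]
ee_rot: [0.992, 0.125, 0.0, 0.0]
contact_force: [-0.1, 0.2, -0.3]
grip_width: 87.0
clock: 2.95
tcp_pos: [556.9, 1.1, 342.8]
ee_rot: [0.992, 0.125, 0.0, 0.0]
contact_force: [0.2, 0.7, -0.2]
grip_width: 87.1
clock: 3.45
tcp_pos: [576.2, -198.1, 342.2]
ee_rot: [0.992, 0.125, -0.0, 0.001]
contact_force: [-0.4, 1.0, 0.1]
grip_width: 87.1
```

```bash
python3 -m jog '[{"fingers":1,"translation":[0.12,-0.4,0],"roll":0},{"fingers":1,"translation":[0.12,-0.4,0],"roll":0},{"fingers":1,"translation":[0.12,-0.4,-0.3],"roll":0},{"fingers":1,"translation":[0.12,-0.4,-0.6],"roll":0},{"fingers":1,"translation":[0.12,-0.4,-0.8],"roll":0},{"fingers":1,"translation":[0.12,-0.4,-0.8],"roll":0}]'
python3 -m jog '[{"fingers":1,"translation":[0,0,-0.2],"roll":0},{"fingers":1,"translation":[0,0,-0.42],"roll":0},{"fingers":1,"translation":[0,0,-0.42],"roll":0}]'
python3 - <<'E'
from h import *
st()
for c in ("scene","top"): 
    f=grab_frame(c); im=f["image"].copy(); s=env.sense(); print(proj(f,[s["tcp_pos"]]))
    cv2.imwrite(f"pics/c_{c}.png",im)
a=cv2.imread("pics/c_scene.png")[150:350,180:400];b=cv2.imread("pics/c_top.png")[110:270,220:396]
cv2.imwrite("pics/c.png",np.hstack([cv2.resize(a,(400,364)),cv2.resize(b,(400,364))]))
E
```

```text
clock: 4.2
tcp_pos: [600.1, -271.3, 179.2]
ee_rot: [0.992, 0.129, -0.003, -0.002]
contact_force: [0.4, 0.4, 1.2]
grip_width: 87.2
clock: 4.58
tcp_pos: [600.5, -272.8, 97.6]
ee_rot: [0.992, 0.128, -0.001, -0.001]
contact_force: [0.2, -0.2, 0.5]
grip_width: 86.9
t 4.58 tcp [ 600.5 -272.8   97.6] q [ 0.992  0.128 -0.001 -0.001] F [ 0.2 -0.2  0.5] w 86.92480573746353 qpos [-0.16  0.52  0.7   1.61 -0.36  1.15  0.89]
[[315.63157509 221.63867854]]
[[336.10878242 178.13411727]]
```

View pics/c.png

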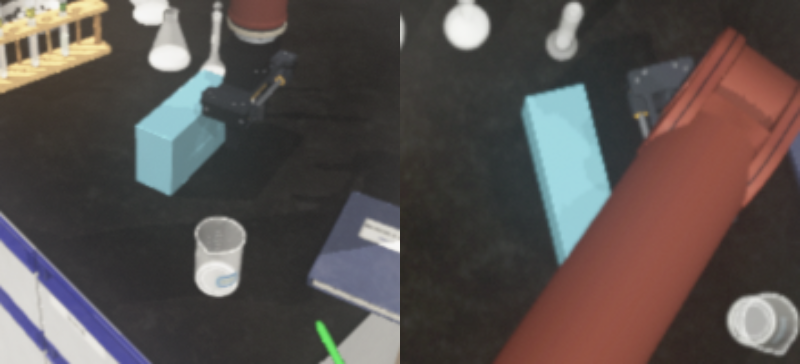

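```bash
python3 -m jog '[{"fingers":1,"translation":[-0.03,0.12,0],"roll":-0.008},{"fingers":1,"translation":[-0.055,0.22,0],"roll":-0.008},{"fingers":1,"translation":[-0.065,0.26,0.01],"roll":-0.008},{"fingers":1,"translation":[-0.071,0.285,0.01],"roll":-0.008},{"fingers":1,"translation":[-0.077,0.31,0.01],"roll":-0.008},{"fingers":1,"translation":[-0.083,0.335,0.01],"roll":-0.008},{"fingers":1,"translation":[-0.089,0.36,0.01],"roll":-0.008},{"fingers":1,"translation":[-0.095,0.385,0.01],"roll":-0.008},{"fingers":1,"translation":[-0.101,0.41,0.01],"roll":-0.008}]'
python3 - <<'E'
from h import *
st()
f=grab_frame("scene"); cv2.imwrite("pics/d.png",cv2.resize(f["image"][150:300,180:400],(800,545)))
E
```

```text
clock: 5.8
tcp_pos: [580.5, -192.4, 100.5]
ee_rot: [0.993, 0.121, -0.0, 0.0]
contact_force: [0.1, -1.2, 1.2]
grip_width: 87.0
t 5.8 tcp [ 580.5 -192.4  100.5] q [ 0.993  0.121 -0.     0.   ] F [ 0.1 -1.2  1.2] w 87.03465396215745 qpos [-0.32  0.42  0.72  1.73 -0.3   1.1   0.74]
```

View pics/d.png

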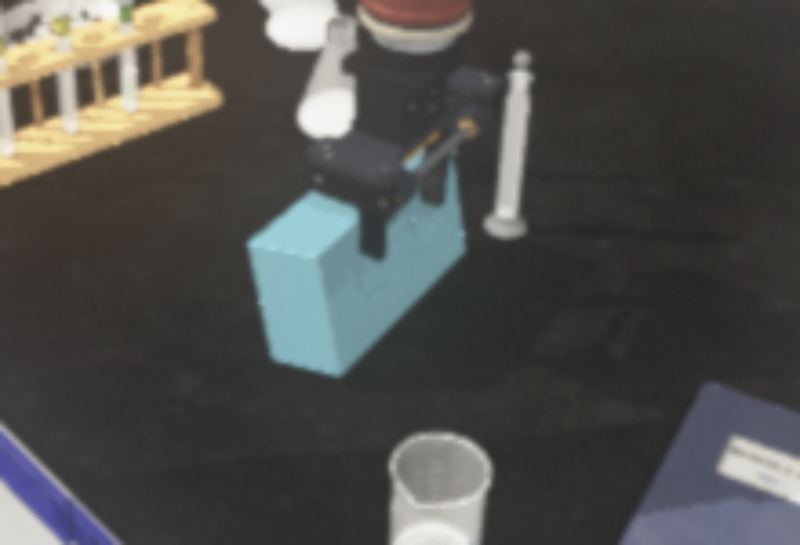

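```bash
python3 -m jog '[{"fingers":1,"translation":[-0.006,0.025,0],"roll":0},{"fingers":1,"translation":[-0.012,0.05,0],"roll":0},{"fingers":1,"translation":[-0.018,0.075,0],"roll":0},{"fingers":1,"translation":[-0.024,0.1,0],"roll":0},{"fingers":1,"translation":[-0.03,0.125,0],"roll":0},{"fingers":1,"translation":[-0.036,0.15,0],"roll":0},{"fingers":1,"translation":[-0.042,0.17,0],"roll":0},{"fingers":1,"translation":[-0.047,0.19,0],"roll":0},{"fingers":1,"translation":[-0.052,0.21,0],"roll":0},{"fingers":1,"translation":[-0.055,0.225,0],"roll":0},{"fingers":1,"translation":[-0.055,0.225,0],"roll":0},{"fingers":1,"translation":[-0.055,0.225,0],"roll":0}]'
python3 - <<'E'
from h import *
st()
f=grab_frame("scene"); cv2.imwrite("pics/e.png",cv2.resize(f["image"][150:300,180:400],(800,545)))
E
```

```text
clock: 7.35
tcp_pos: [569.6, -147.8, 100.6]
ee_rot: [0.993, 0.121, 0.0, 0.0]
contact_force: [0.5, 0.5, -0.2]
grip_width: 87.1
t 7.35 tcp [ 569.6 -147.8  100.6] q [0.993 0.121 0.    0.   ] F [ 0.5  0.5 -0.2] w 87.08899717640291 qpos [-0.41  0.37  0.72  1.79 -0.27  1.08  0.65]
```

View pics/e.png

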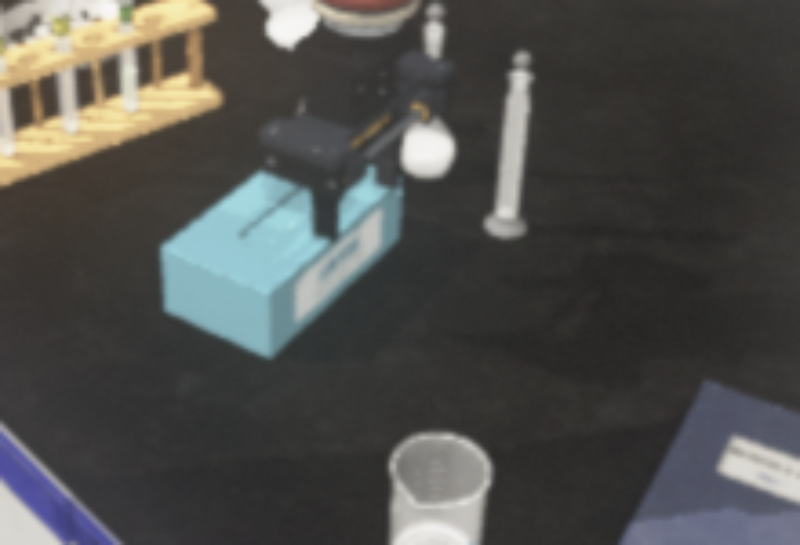

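The box lies on its base with the slot up. Next I back off to the right, lower the fingers and measure.

```bash
python3 -m jog '[{"fingers":1,"translation":[0.03,-0.12,0.05],"roll":0},{"fingers":1,"translation":[0.07,-0.28,0.05],"roll":0},{"fingers":1,"translation":[0.085,-0.35,0],"roll":0},{"fingers":1,"translation":[0.085,-0.35,-0.2],"roll":0},{"fingers":1,"translation":[0.085,-0.35,-0.39],"roll":0},{"fingers":1,"translation":[0.085,-0.35,-0.39],"roll":0}]'
python3 - <<'E'
from h import *
st()
fs=look(["tissue_carton","carton_centre","carton_lead","rack_foot"])
f=fs["top"]; m=masks_of(f,"tissue_carton"); r=m[0]["region"]; print(m[0]["score"]); b=rect(f,pts(r),70); print(b)
s=fs["scene"]
a=s["image"][130:300,150:370]; b=f["image"][120:270,120:330]
cv2.imwrite("pics/f.png",np.hstack([cv2.resize(a,(400,310)),cv2.resize(b,(400,310))]))
E
```

```text
clock: 8.15
tcp_pos: [584.0, -216.3, 19.2]
ee_rot: [0.993, 0.121, -0.003, -0.001]
contact_force: [0.8, 0.3, 0.4]
grip_width: 87.1
t 8.15 tcp [ 584.  -216.3   19.2] q [ 0.993  0.121 -0.003 -0.001] F [0.8 0.3 0.4] w 87.12967806884417 qpos [-0.23  0.54  0.67  1.76 -0.39  0.98  0.83]
scene tissue_carton [([552.0, -74.0, -1.0], 0.94)]
scene carton_centre [([554.0, -74.0, 33.0], 0.97)]
scene carton_lead [([555.0, 247.0, 3.0], 0.52)]
scene rack_foot [([550.0, 217.0, 8.0], 0.58)]
top tissue_carton [([555.0, -76.0, -3.0], 0.85)]
top carton_centre [([556.0, -80.0, 35.0], 0.85)]
top carton_lead [([771.0, 88.0, 0.0], 0.61)]
top rack_foot [([547.0, 217.0, 7.0], 0.89)]
0.6
rect z 70 c [549.9 -76.2] size [214.5 118.8] yaw 0.247
[[ 431.40515   -44.796997]
 [ 460.38745  -159.97003 ]
 [ 668.40845  -107.62332 ]
 [ 639.42615     7.549713]]
```

View pics/f.png

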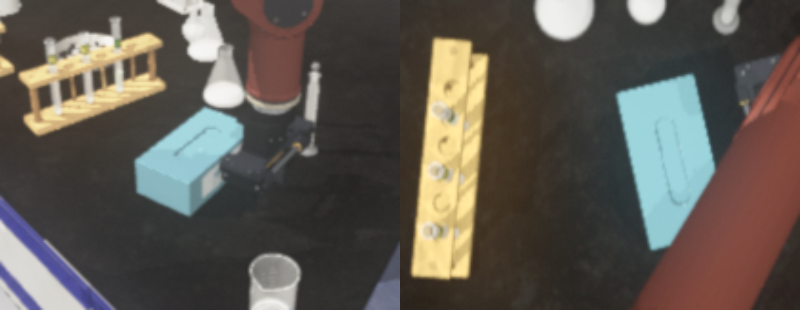

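```bash
python3 -m jog '[{"fingers":1,"translation":[-0.04,0.15,0.02],"roll":0},{"fingers":1,"translation":[-0.065,0.27,0.02],"roll":0},{"fingers":1,"translation":[-0.08,0.32,0.02],"roll":0},{"fingers":1,"translation":[-0.088,0.36,0.02],"roll":0},{"fingers":1,"translation":[-0.094,0.4,0.02],"roll":-0.01},{"fingers":1,"translation":[-0.1,0.45,0.02],"roll":-0.025},{"fingers":1,"translation":[-0.106,0.5,0.02],"roll":-0.04},{"fingers":1,"translation":[-0.112,0.55,0.02],"roll":-0.055},{"fingers":1,"translation":[-0.118,0.6,0.02],"roll":-0.07},{"fingers":1,"translation":[-0.124,0.65,0.02],"roll":-0.085},{"fingers":1,"translation":[-0.13,0.7,0.02],"roll":-0.1},{"fingers":1,"translation":[-0.135,0.75,0.02],"roll":-0.11}]'
python3 - <<'E'
from h import *
st()
fs=look(["tissue_carton","carton_centre","rack_foot"])
f=fs["top"]; m=masks_of(f,"tissue_carton"); r=m[0]["region"]; print(m[0]["score"]); b=rect(f,pts(r),70); print(b)
E
```

```text
clock: 10.2
tcp_pos: [559.6, -68.3, 26.7]
ee_rot: [0.999, 0.034, 0.0, 0.0]
contact_force: [-0.0, -1.6, 1.5]
grip_width: 87.3
t 10.2 tcp [559.6 -68.3  26.7] q [0.999 0.034 0.    0.   ] F [-0.  -1.6  1.5] w 87.29697709226609 qpos [-0.56  0.42  0.72  1.91 -0.34  0.93  0.4 ]
scene tissue_carton [([552.0, -1.0, -1.0], 0.6)]
scene carton_centre [([556.0, -3.0, 35.0], 0.91)]
scene rack_foot []
top tissue_carton []
top carton_centre [([558.0, -0.0, 35.0], 0.91)]
top rack_foot [([552.0, 211.0, 7.0], 0.79)]
0.74
rect z 70 c [574.5  45.4] size [ 78.2 202.1] yaw -0.318
[[466.2228    39.898067]
 [658.2228   -23.31893 ]
 [682.69006   50.99213 ]
 [490.69006  114.20913 ]]
```

```bash
python3 -m jog '[{"fingers":1,"translation":[-0.008,0.05,0],"roll":-0.01},{"fingers":1,"translation":[-0.016,0.1,0],"roll":-0.02},{"fingers":1,"translation":[-0.024,0.15,0],"roll":-0.03},{"fingers":1,"translation":[-0.032,0.2,0],"roll":-0.04},{"fingers":1,"translation":[-0.04,0.25,0],"roll":-0.05},{"fingers":1,"translation":[-0.048,0.3,0],"roll":-0.06},{"fingers":1,"translation":[-0.056,0.35,0],"roll":-0.07},{"fingers":1,"translation":[-0.064,0.4,0],"roll":-0.08},{"fingers":1,"translation":[-0.072,0.45,0],"roll":-0.09},{"fingers":1,"translation":[-0.08,0.5,0],"roll":-0.09},{"fingers":1,"translation":[-0.086,0.54,0],"roll":-0.09},{"fingers":1,"translation":[-0.09,0.56,0],"roll":-0.09}]'
python3 - <<'E'
from h import *
st()
fs=look(["tissue_carton","carton_centre","rack_foot"])
f=fs["top"]; s=fs["scene"]
a=s["image"][130:280,120:320]; b=f["image"][125:275,110:310]
cv2.imwrite("pics/g.png",np.hstack([cv2.resize(a,(400,300)),cv2.resize(b,(400,300))]))
E
```

```text
clock: 12.15
tcp_pos: [541.4, 45.1, 26.5]
ee_rot: [0.999, -0.035, -0.0, -0.0]
contact_force: [1.2, -2.2, 1.9]
grip_width: 87.0
t 12.15 tcp [541.4  45.1  26.5] q [ 0.999 -0.035 -0.    -0.   ] F [ 1.2 -2.2  1.9] w 86.979957519489 qpos [-0.79  0.39  0.74  1.96 -0.33  0.92  0.05]
scene tissue_carton [([546.0, 110.0, -2.0], 0.75)]
scene carton_centre [([549.0, 112.0, 34.0], 0.57)]
scene rack_foot [([552.0, 216.0, 12.0], 0.74)]
top tissue_carton []
top carton_centre [([769.0, 89.0, 0.0], 0.27)]
top rack_foot [([550.0, 216.0, 5.0], 0.63)]
```

View pics/g.png

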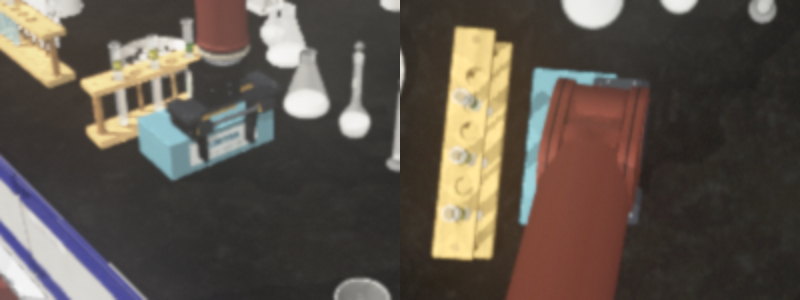

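```bash
python3 -m jog '[{"fingers":1,"translation":[-0.002,0.03,0],"roll":0},{"fingers":1,"translation":[-0.004,0.055,0],"roll":0},{"fingers":1,"translation":[-0.006,0.08,0],"roll":0},{"fingers":1,"translation":[-0.008,0.105,0],"roll":0},{"fingers":1,"translation":[-0.01,0.13,0],"roll":0},{"fingers":1,"translation":[-0.012,0.15,0],"roll":0},{"fingers":1,"translation":[-0.014,0.17,0],"roll":0},{"fingers":1,"translation":[-0.016,0.185,0],"roll":0}]'
python3 - <<'E'
from h import *
st()
f=grab_frame("top")
im=f["image"]; hsv=cv2.cvtColor(im,cv2.COLOR_BGR2HSV)
# left edge of the box top (z=70) and right edge of the foot (z=16), row by row
teal=(hsv[...,0]>80)&(hsv[...,0]<105)&(hsv[...,1]>60)&(hsv[...,2]>60); wood=(hsv[...,0]>12)&(hsv[...,0]<30)&(hsv[...,1]>60)&(hsv[...,2]>60)
L=[];Rt=[]
for v in range(165,250,4):
    t=np.nonzero(teal[v,140:230])[0]; w=np.nonzero(wood[v,120:190])[0]
    if len(t)>3: L.append([t[0]+140-.5,v])
    if len(w)>3: Rt.append([w[-1]+120.5,v])
for n,p,z in (("box",L,70),("foot",Rt,16)):
    q=back(f,p,z); k=np.polyfit(q[:,0],q[:,1],1); print(n,len(q),'yaw',k[0],'y@546',np.polyval(k,546),'rms',np.std(q[:,1]-np.polyval(k,q[:,0])))
E
```

```text
clock: 13.55
tcp_pos: [538.3, 81.6, 26.5]
ee_rot: [0.999, -0.036, -0.0, -0.0]
contact_force: [1.1, -1.5, 0.3]
grip_width: 87.1
t 13.55 tcp [538.3  81.6  26.5] q [ 0.999 -0.036 -0.    -0.   ] F [ 1.1 -1.5  0.3] w 87.10349677548375 qpos [-0.85  0.39  0.73  1.96 -0.32  0.92 -0.02]
box 1 yaw 0.1534043269562721 y@546 181.8784474097637 rms 0.0
foot 22 yaw -0.06592772580039861 y@546 217.0343269014141 rms 1.3462413898596095<stdin>:13: RankWarning: Polyfit may be poorly conditioned
```

```bash
python3 -m jog '[{"fingers":1,"translation":[0,0.01,0],"roll":0},{"fingers":1,"translation":[-0.001,0.02,0],"roll":0},{"fingers":1,"translation":[-0.002,0.03,0],"roll":0},{"fingers":1,"translation":[-0.003,0.04,0],"roll":0},{"fingers":1,"translation":[-0.003,0.05,0],"roll":0}]'
python3 -m jog '[{"fingers":1,"translation":[0,0.005,0],"roll":0},{"fingers":1,"translation":[0,0.01,0],"roll":0},{"fingers":1,"translation":[0,0.01,0],"roll":0}]'
```

```text
clock: 14.22
tcp_pos: [537.8, 91.3, 26.6]
ee_rot: [0.999, -0.036, 0.0, 0.0]
contact_force: [1.4, -8.1, 2.2]
grip_width: 86.9
clock: 14.6
tcp_pos: [537.9, 91.3, 26.7]
ee_rot: [0.999, -0.036, 0.0, 0.001]
contact_force: [0.2, -8.5, 1.8]
grip_width: 86.7
```

```bash
python3 -m jog '[{"fingers":1,"translation":[0,0.008,0],"roll":0},{"fingers":1,"translation":[0,0.016,0],"roll":0},{"fingers":1,"translation":[0,0.016,0],"roll":0},{"fingers":1,"translation":[0,0.016,0],"roll":0}]'
python3 -c "
from h import *
st(); print(np.round(env.sense()['wrist_torque'],2))"
```

```text
clock: 15.1
tcp_pos: [537.9, 91.3, 26.8]
ee_rot: [0.999, -0.037, -0.0, 0.003]
contact_force: [-1.1, -18.3, 7.3]
grip_width: 87.0
t 15.1 tcp [537.9  91.3  26.8] q [ 0.999 -0.037 -0.     0.003] F [ -1.1 -18.3   7.3] w 86.95894780212805 qpos [-0.87  0.39  0.73  1.95 -0.32  0.92 -0.05]
[-3.71  0.58  0.94]
```

```bash
python3 -m jog '[{"fingers":1,"translation":[0,-0.03,0],"roll":0},{"fingers":1,"translation":[0,-0.1,0],"roll":0},{"fingers":1,"translation":[0,-0.35,0],"roll":0},{"fingers":1,"translation":[0,-0.7,0.1],"roll":0},{"fingers":1,"translation":[0,-1,0.4],"roll":0},{"fingers":1,"translation":[0,-1,0.7],"roll":0},{"fingers":1,"translation":[0,-1,1],"roll":0},{"fingers":1,"translation":[0,-1,1],"roll":0}]'
python3 -m jog '[{"fingers":1,"translation":[0,-0.7,0.3],"roll":0},{"fingers":1,"translation":[0,-0.7,0.3],"roll":0},{"fingers":1,"translation":[0,-0.7,0.3],"roll":0},{"fingers":1,"translation":[0,-0.7,0.3],"roll":0}]'
python3 - <<'E'
from h import *
st()
fs=look(["tissue_carton","carton_lead","rack_foot","conical","round_flask","cylinder","beaker"])
f=fs["top"]; s=fs["scene"]
m=masks_of(f,"tissue_carton"); r=m[0]["region"]; print(m[0]["score"]); print(rect(f,pts(r),70))
cv2.imwrite("pics/h.png",np.hstack([cv2.resize(s["image"][120:320,120:330],(400,380)),cv2.resize(f["image"][90:280,110:310],(400,380))]))
E
```

```text
clock: 16.1
tcp_pos: [539.1, -104.7, 230.3]
ee_rot: [0.999, -0.036, 0.003, -0.001]
contact_force: [1.0, -0.2, -0.7]
grip_width: 86.8
clock: 16.6
tcp_pos: [537.0, -245.9, 286.4]
ee_rot: [0.999, -0.037, -0.0, 0.0]
contact_force: [0.4, 0.1, 0.0]
grip_width: 87.0
t 16.6 tcp [ 537.  -245.9  286.4] q [ 0.999 -0.037 -0.     0.   ] F [0.4 0.1 0. ] w 87.0250451176533 qpos [-0.44  0.26  0.97  1.55 -0.21  1.44  0.47]
scene tissue_carton [([542.0, 158.0, 4.0], 0.77)]
scene carton_lead []
scene rack_foot []
scene conical [([775.0, 88.0, 0.0], 0.86), ([780.0, -37.0, -0.0], 0.64)]
scene round_flask [([778.0, -36.0, -1.0], 0.78)]
scene cylinder [([760.0, -158.0, -2.0], 0.77)]
scene beaker [([406.0, -403.0, 1.0], 0.68)]
top tissue_carton [([548.0, 164.0, -1.0], 0.92)]
top carton_lead []
top rack_foot [([548.0, 219.0, 7.0], 0.71), ([760.0, -156.0, 1.0], 0.39)]
top conical [([776.0, -41.0, 1.0], 0.56), ([767.0, 91.0, 0.0], 0.55)]
top round_flask [([782.0, -35.0, 2.0], 0.91)]
top cylinder [([761.0, -153.0, 0.0], 0.79)]
top beaker [([407.0, -401.0, -3.0], 0.95), ([761.0, -153.0, 2.0], 0.17)]
0.89
rect z 70 c [540.8 154.5] size [122.4 214.7] yaw -0.071
[[429.31964 101.0657 ]
 [643.5119   85.76684]
 [652.2321  207.85425]
 [438.03986 223.1531 ]]
```

View pics/h.png

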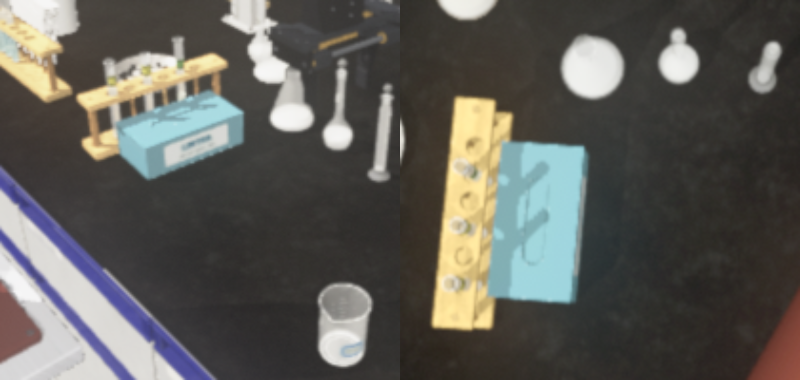

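```bash
python3 -c "
from h import *
env.close_job(); print('closed')"
```

```text
the job is handed in; nothing more can be done
closed
```

The job is done and handed in. The tissue box lies on its base with the slot up, its long side against the rack's foot, and I saw no sign that any glassware moved. It took about 17 s on the robot's clock.

**How it went:** I tipped the box with a slow, level push of the open fingertips at about 100 mm height. I then pushed it low down with both fingertips, turning it to line up with the rack. I stopped when it met the foot firmly at about 18 N, then backed the arm away.

**Last checks:**
- **Alignment:** The box's yaw in the top view is −0.071 rad. My two estimates for the foot were −0.066 and about −0.073 rad.
- **Position:** The box centre is at x ≈ 541 mm and the rack's face centre at about 546 mm, so the box does not hang past either end.
- **Glassware:** All four pieces are standing within a few mm of where they were found at the start. The force reading was near zero once the arm was clear.

**What did not fully agree:**
- **Uneven push:** In the final press nearly all the force was on the finger nearer the robot. I judged the contact flat from the yaw match and the top view, not from even finger loading.
- **Detector gaps:** In the last pictures the networks did not find `carton_lead` in either view, and `rack_foot` only in the top view. The two views put the box centre about 6 mm apart.
- **Failed edge check:** A check of the box's edge just before contact gave nothing usable because the arm blocked the view.

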